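Lock the bowl turntable with its hex key

ROBOT

A 7-joint arm with a two-finger parallel gripper is mounted at the origin on the work surface. World frame = base frame: x ahead of the robot, y to its left, z up, the work surface at z = 0. Lengths are in m, angles in degrees, forces in N, time in s.
With the tool pointing down it reaches from about 0.4 to 0.85 m from the base axis. Payload 4.5 kg.
Tool frame: the origin (TCP) lies midway between the tips of the shut fingers; the grasp point (between the pads) lies 19 mm behind it (ctrl.grip_depth is the distance from the TCP to the grasp point, in m); z points along the fingers, y is the line along which they close (so a half turn about z gives the same grasp; the last joint's range is limited). The gripper opens to 85 mm and grips with 20 to 120 N. Pads are 22 mm wide; open, the fingers measure 114 mm over their backs; the gripper's body (76 mm by 85 mm) begins 54 mm behind the grasp point. The pads swing forward as they close: fully open they stand 13 mm farther back than shut.
Start: joints at [-70.027, 39.483, -11.15, 89.685, 9.013, 51.709, -12.324], TCP at [0.193, 0.594, 0.231] pointing down, gripper open.
Joint ranges: [-172.22, 172.22], [-26.19, 119.32], [-84.43, 86.54], [7.71, 146.69], [-57.33, 237.33], [2.42, 119.75], [-152.13, 152.13]. Speed limits (degrees/s): [147.25, 147.25, 180, 180, 180, 180, 180].

INTERFACE

Orientations are given as a 3x3 rotation matrix whose columns are the frame's x, y, z axes.
In Python, from rig import sense, read_camera, camera_model, job, find_in, regions_of, ctrl gives the robot as it stands. The module is installed in compiled form; this text tells all that it offers.
- The arm moves only by the tool carry_out, never from a script. Its argument "commands" is a list of rows, each an object of numbers: "claw": the opening, from 0 (shut) to 1 (fully open); "dx", "dy", "dz": the shift along the tool's x, y, z scaled (see below); "roll": the turn about the tool's z scaled (see below). A call has 1 to 8 rows; each row shifts and turns the commanded pose from where the row before left it, along the tool's axes as they then stand; what a row does not reach is not made up. The controller multiplies each number of a shift by 30 cm and each number of a turn by pi/4 rad. A row lasts 1/10 s, in which the tool goes at most 50 mm and 8.59 degrees, less where a joint would pass 70% of its speed; a pose out of reach is approached as far as the arm can. A call with a number of a shift or a turn outside -1 to 1 is refused whole. A call with a gripper value outside its range is refused whole. The fingers move at their own pace and stop on an object; the grip force is fixed at half the most. Time passes only in rows, so rows that do not move let the fingers close. It gives the time, the measured TCP pose, the force, the opening and the grip force at its end, in the units of the state.
- sense(): the state, without advancing time (a new reading comes with each control period).
- read_camera(name): name is "scene" or "top" or "wrist"; returns the picture (400x640x3 uint8, red, green, blue); there is no depth.
- camera_model(name): a dict with "vertical_fov" (degrees; the focal length in pixels is half the picture's height over the tangent of half this angle, whatever the lens; pixels are square), "cx", "cy" (the principal point, pixels), "xyz" and "rotation" of the camera in the world. Camera axes: x right, y up, looking along -z (the intrinsics and any distortion apply to the point x, -y, -z); pixel columns grow to the right and rows downward; lengths in m; the calibration is good to about 2 mm. A picture is of the moment at which its call begins: read the wrist's pose just before it. camera_model takes no time and is no camera call; for the wrist camera it gives the pose at the moment of the call.
- job.job_done(): hands the job in; it is judged then, once.
Trained networks look in the newest picture that a camera, given by its name, has taken for a name from the list of things; names that differ only in an ending like _2 or _b are one class to them, and where a whole thing is asked for, a point or a joint stands for the part that bears it (a point fixed in the world has none). Each returns a list of dicts, best first, with "score" (0 to 1); they miss things now and then, are a little off and sometimes report something else, mostly with a low value. They report only what shows in the picture. A call takes as long as a camera call. They do not tell look-alikes from the thing itself.
- find_in(target, camera): "xyz" ([x, y, z] in m, in world coordinates, good to about 4 mm: the middle of the surface that is visible of it).
- regions_of(target, camera): "pixels" (400x640 bool, what is visible of it).
The state is a dict: "clock": time; "joint_pos": joint angles; "joint_velocities": joint speeds; "tau": joint torques, N m; "tool_pos": TCP position; "eef_rot": TCP orientation; "wrist_force": force on the tool from outside, world axes, zero at the start; "wrist_torque": the same for the moment, N m; "width": finger opening in m; "grasp_force": force on a finger pad.
Only numpy, scipy, OpenCV 4.12 (cv2) and the standard library are available. Lean on these libraries where they do the work, as an engineer would, in place of code of your own. Each camera call takes 0.05 s, during which the arm holds its last target. There are 200 camera calls.

TASK

Lock the turntable: take the orange-handled hex key out of its grey holder, feel for the hex socket in the aluminium cam on the turntable's foot and push the key fully home. Turn the cam clockwise (seen from above) until it comes up against its stop with its red pointer at the green dot, letting go of the key at least once about half-way and taking a fresh grip. Then pull the key out and put it back upright, fully down in its holder, without shoving the things on the mat or knocking the bowls.

Things in the scene. Friction and masses are not known exactly. Their poses are not given: they have to be found in the camera images.
- key_grip (a point): Centre of the orange grip of the loose hex key (about 130 g), 61 mm above its tip. The key stands upright, z up. Square grip 34 x 34 mm, 26 mm tall, faces square to the key's x and y; below it a round neck 18 mm across, 18 mm long; then a round steel collar 36 mm across (24 to 30 mm above the tip).
- key_tip (a point): Centre of the flat lower end of the key's steel hex shank, same axes as the key. The shank is 24 mm long up to the collar's underside, 18 mm across flats, two opposite hex corners along x; its lowest 3 mm taper by 1.7 mm a side.
- stand_top (a point): Centre of the top rim of the fixed grey round key holder on the mat (62 mm across, 40 mm tall), z up. Its round hole is 27 mm across and 35 mm deep, 3 mm wider all round than the shank; the key hangs in it by its collar, which rests on this rim (tip 24 mm below it).
- socket (a point): Centre of the mouth of the upright hex socket, level with the flat top of the six-sided aluminium cam (47 mm across flats, 45 mm above the worktop, 1 mm proud of the foot). About 27 mm deep, 19.6 mm across flats: the key has 0.18 rad of twist play each way. z up; x turns with the cam along its red pointer and two hex corners. Key fully home: collar on the cam, tip 24 mm below this point.
- cam (a joint): Turn of the cam, rad: grows clockwise seen from above; firm stop at 3.14 = locked (red pointer at the green dot on the foot; the white dot opposite is 0). Starts between 0.5 and 1.1. Stays where it is left; needs about 0.15 N m to turn. A red brake shoe slides to the platter as it turns.
- turntable: Black base of the fixed turntable, origin on its axis at the worktop. Its foot, a black round housing 76 mm across that holds the cam, lies 215 mm from the axis along the base's -y. On the foot's top a white dot (along +x of the foot) marks cam 0 and a green dot (along -x) marks locked.
- bowls (a point): On top of two nested stainless bowls (200 mm across) on the turntable's wooden platter (260 mm across, turns freely), this point 130 mm above the worktop. Leave alone.
- canister_mid (a point): White canister with a wooden lid, 82 mm across, 111 mm tall, on the mat. Bystander; its point lies at the centre of its footprint, half-way up.
- cup_mid (a point): Red plastic measuring cup, 72 mm across, 52 mm tall, with a handle reaching 91 mm from its axis along its -y. Bystander; its point lies at the centre of its footprint, half-way up.
- dish_mid (a point): Shallow white ceramic dish, 110 mm across, 24 mm tall. Bystander; its point lies at the centre of its footprint, half-way up.
- fork_mid (a point): Steel fork lying flat along its x, 177 mm long, 24 mm wide, 4 mm thick. Bystander; its point lies at the centre of its footprint, half-way up.
Things that resemble listed ones, but are neither listed nor needed, are in the scene too. Of the things like the part that bears key_grip, leave any that is white; of the rest the smaller one is meant.

How it is judged:
By the outcome, as a careful person would: the job done as asked, in the order asked, and still so for the second after the job is handed in, with the robot touching nothing.
It also fails if it takes over 58 s, if anything falls off the work surface, if the arm or the gripper's body presses on something with over 40 N, if the wrist force passes 120 N, or if a joint passes its speed limit or range.

## Working session

There is one attempt and no reset: what is moved stays moved. The work goes in short steps, Python scripts to look and compute and a tool call to move; the robot and the scene stay as the last step left them, time stands still between calls to the robot, and variables do not carry over. Pictures are saved under pics/ and viewed, at most 10 in all, crops included, and the job is handed in when it is done.

Besides the shell and the picture viewer there is one more tool, called after "Request:" in YAML: its name, and indented under it one key for each argument. carry_out: Moves the arm, as the interface text tells. Shifts and turns lie within -1 to 1; 1 stands for 30 cm of shift or pi/4 rad of turn. Its arguments: {"type":"object","properties":{"commands":{"type":"array","items":{"type":"object","properties":{"claw":{"type":"number"},"dx":{"type":"number"},"dy":{"type":"number"},"dz":{"type":"number"},"roll":{"type":"number"}}}}},"required":["commands"]}

```bash
mkdir -p pics; cat > h.py <<'E'
import numpy as np, cv2
from rig import *
def save(n,cam):
    im=read_camera(cam); cv2.imwrite(f'pics/{n}.png',im[:,:,::-1]); return im
def ray(cam,u,v,z,m=None):
    m=m or camera_model(cam); f=200/np.tan(np.radians(m['vertical_fov'])/2)
    d=np.array(m['rotation'])@np.array([(u-m['cx'])/f,-(v-m['cy'])/f,-1]); p=np.array(m['xyz'])
    return p+d*(z-p[2])/d[2]
def proj(cam,P,m=None):
    m=m or camera_model(cam); f=200/np.tan(np.radians(m['vertical_fov'])/2)
    c=np.array(m['rotation']).T@(np.array(P)-np.array(m['xyz']))
    return np.array([m['cx']-f*c[0]/c[2], m['cy']+f*c[1]/c[2]])
E
python3 - <<'E'
from h import *
a=save('top1','top'); 
for n in ['key_grip','stand_top','socket','turntable','bowls','canister_mid','cup_mid','dish_mid','fork_mid']:
    print(n,[(np.round(d['xyz'],3).tolist(),round(d['score'],2)) for d in find_in(n,'top')[:4]])
b=save('scene1','scene')
cv2.imwrite('pics/both.png',cv2.resize(np.vstack([a,b]),(480*1,600))[:,:,::-1])
for n in ['key_grip','stand_top','socket']:
    print(n,[(np.round(d['xyz'],3).tolist(),round(d['score'],2)) for d in find_in(n,'scene')[:4]])
for c in ['top','scene','wrist']: print(c,camera_model(c))
s=sense();print({k:np.round(v,3).tolist() for k,v in s.items()})
E
```

```text
key_grip [([0.796, -0.192, 0.074], 0.72), ([0.518, -0.32, 0.097], 0.64), ([0.239, -0.296, 0.107], 0.59)]
stand_top [([0.513, -0.306, 0.046], 0.83)]
socket [([0.544, 0.165, 0.044], 0.58), ([0.583, 0.355, 0.06], 0.32)]
turntable [([0.584, 0.354, 0.062], 0.86), ([0.545, 0.167, 0.044], 0.59)]
bowls [([0.595, 0.369, 0.06], 0.8), ([0.524, -0.316, 0.094], 0.29)]
canister_mid [([0.443, -0.158, 0.103], 0.64)]
cup_mid [([0.618, -0.133, 0.025], 0.57), ([0.544, 0.165, 0.042], 0.25)]
dish_mid [([0.663, -0.334, 0.017], 0.91)]
fork_mid []
key_grip [([0.25, -0.313, 0.084], 0.84), ([0.53, -0.326, 0.088], 0.69), ([0.803, -0.203, 0.067], 0.6)]
stand_top [([0.602, -0.126, 0.04], 0.67), ([0.542, -0.335, 0.037], 0.64)]
socket [([0.61, 0.34, 0.072], 0.71)]
top {'vertical_fov': 48.09480369149546, 'cx': 316.1055250037136, 'cy': 202.86895549763983, 'xyz': array([ 0.30551563, -0.03783631,  1.25233796]), 'rotation': array([[-8.07072155e-03,  9.80403551e-01, -1.96834298e-01],
       [-9.99964466e-01, -8.39219529e-03, -7.99166129e-04],
       [-2.43537718e-03,  1.96820854e-01,  9.80436444e-01]])}
scene {'vertical
[... 371 characters left out ...]
01269561201, 'xyz': array([0.12560254, 0.6166211 , 0.37434714]), 'rotation': array([[ 3.09344858e-01, -9.12855449e-01, -2.66459542e-01],
       [ 9.50949846e-01,  2.96838979e-01,  8.70690004e-02],
       [-3.85833258e-04, -2.80324008e-01,  9.59905361e-01]])}
{'clock': 0.7, 'joint_pos': [-70.028, 39.481, -11.15, 89.685, 9.013, 51.709, -12.325], 'joint_velocities': [-0.01, 0.001, -0.036, -0.05, -0.074, 0.024, 0.113], 'tau': [-0.0, -53.942, -1.267, -15.885, 0.01, 0.001, -0.0], 'tool_pos': [0.193, 0.594, 0.231], 'eef_rot': [[-0.951, 0.31, 0.0], [0.31, 0.951, 0.0], [0.0, 0.0, -1.0]], 'wrist_force': [0.857, -0.142, -0.233], 'wrist_torque': [0.001, 0.019, 0.017], 'grasp_force': 0.0, 'width': 0.086}
```

View pics/top1.png

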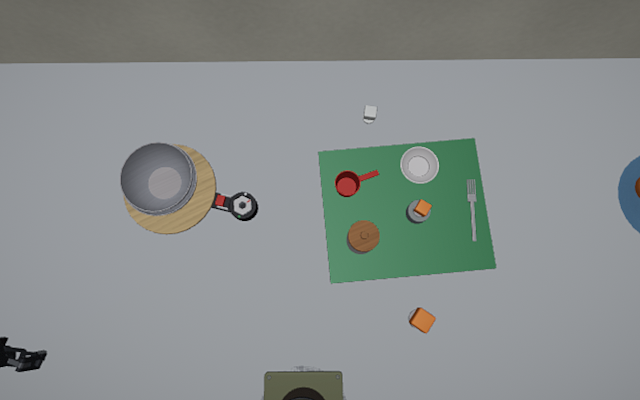

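View pics/scene1.png

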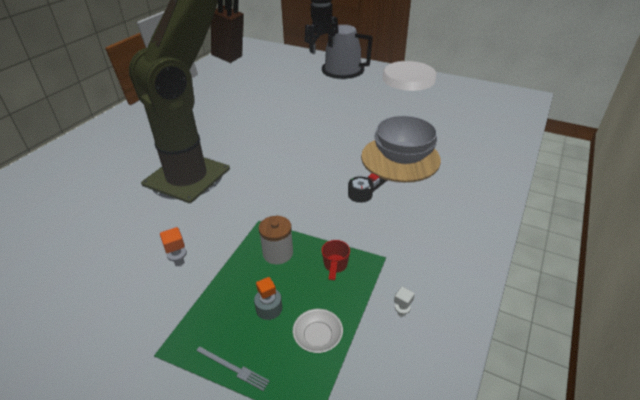

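The top view shows the orange key in its grey holder at about (422,208), with a larger orange look-alike at (422,320) and a white one at (370,113). The cam and foot are at about (242,205) and the tilted bowls at (158,178). The scene view agrees. I'll pass over the cam first to take a closer look.

Request:
carry_out:
  commands:
    - {"dx":-0.1225,"dy":-0.0825,"dz":0.014,"claw":1}
    - {"dx":-0.1225,"dy":-0.0825,"dz":0.014,"claw":1}
    - {"dx":-0.1225,"dy":-0.0825,"dz":0.014,"claw":1}
    - {"dx":-0.1225,"dy":-0.0825,"dz":0.014,"claw":1}
    - {"dx":-0.1225,"dy":-0.0825,"dz":0.014,"claw":1}
    - {"dx":-0.1225,"dy":-0.0825,"dz":0.014,"claw":1}
    - {"dx":-0.1225,"dy":-0.0825,"dz":0.014,"claw":1}
    - {"dx":-0.1225,"dy":-0.0825,"dz":0.014,"claw":1}

```text
invalid input at $.commands[0]: expected keys claw, dx, dy, dz, roll
```

Request:
carry_out:
  commands:
    - {"dx":-0.1225,"dy":-0.0825,"dz":0.014,"claw":1}
    - {"dx":-0.1225,"dy":-0.0825,"dz":0.014,"claw":1}
    - {"dx":-0.1225,"dy":-0.0825,"dz":0.014,"claw":1}
    - {"dx":-0.1225,"dy":-0.0825,"dz":0.014,"claw":1}
    - {"claw":1}

```text
invalid input at $.commands[0]: expected keys claw, dx, dy, dz, roll
```

```bash
python3 - <<'E'
from h import *
s=sense();print(np.round(s['joint_pos'],1),s['tool_pos'],s['eef_rot'])
m=camera_model('wrist');print(m)
a=save('w1','wrist')
for n in ['socket','turntable','cam']:
    print(n,[(np.round(d['xyz'],4).tolist(),round(d['score'],2)) for d in find_in(n,'wrist')[:3]])
E
```

```text
[-70.   39.5 -11.2  89.7   9.   51.7 -12.3] [0.19348934 0.59432782 0.23133569] [[-9.50867777e-01  3.09597271e-01  2.16469726e-05]
 [ 3.09597271e-01  9.50867771e-01  1.12844716e-04]
 [ 1.43530074e-05  1.14002247e-04 -9.99999993e-01]]
{'vertical_fov': 59.62356648465794, 'cx': 309.30691404566994, 'cy': 206.4001269561201, 'xyz': array([0.12560254, 0.6166211 , 0.37434714]), 'rotation': array([[ 3.09344858e-01, -9.12855449e-01, -2.66459542e-01],
       [ 9.50949846e-01,  2.96838979e-01,  8.70690004e-02],
       [-3.85833258e-04, -2.80324008e-01,  9.59905361e-01]])}
socket []
turntable []
cam []
```

View pics/w1.png

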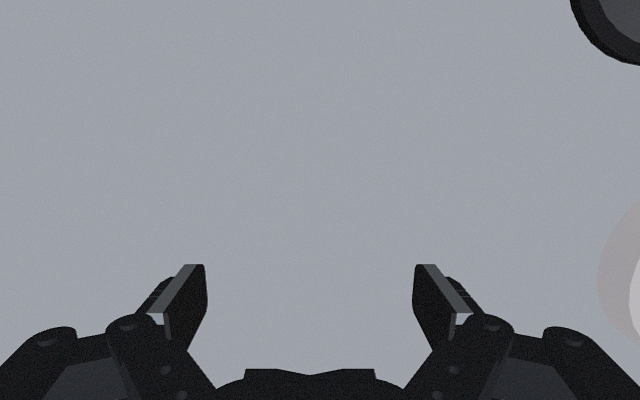

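That call was refused because every row needs all the keys, so nothing moved. The picture shows only bare worktop with the fingers at the bottom. Resending with full rows.

Request:
carry_out:
  commands:
    - {"dx":-0.1225,"dy":-0.0825,"dz":0.014,"roll":0,"claw":1}
    - {"dx":-0.1225,"dy":-0.0825,"dz":0.014,"roll":0,"claw":1}
    - {"dx":-0.1225,"dy":-0.0825,"dz":0.014,"roll":0,"claw":1}
    - {"dx":-0.1225,"dy":-0.0825,"dz":0.014,"roll":0,"claw":1}
    - {"dx":-0.1225,"dy":-0.0825,"dz":0.014,"roll":0,"claw":1}
    - {"dx":-0.1225,"dy":-0.0825,"dz":0.014,"roll":0,"claw":1}
    - {"dx":-0.1225,"dy":-0.0825,"dz":0.014,"roll":0,"claw":1}
    - {"dx":-0.1225,"dy":-0.0825,"dz":0.014,"roll":0,"claw":1}

```text
clock: 1.7
tool_pos: [0.4128, 0.3137, 0.1978]
eef_rot: [[-0.951, 0.309, 0.001], [0.309, 0.951, 0.0], [-0.0, 0.001, -1.0]]
wrist_force: [1.4, 0.9, 0.2]
width: 0.0852
grasp_force: 0.0
```

Request:
carry_out:
  commands:
    - {"dx":-0.1225,"dy":-0.0825,"dz":0.014,"roll":0,"claw":1}
    - {"dx":-0.1225,"dy":-0.0825,"dz":0.014,"roll":0,"claw":1}
    - {"dx":-0.1225,"dy":-0.0825,"dz":0.014,"roll":0,"claw":1}
    - {"dx":-0.1225,"dy":-0.0825,"dz":0.014,"roll":0,"claw":1}
    - {"dx":0,"dy":0,"dz":0,"roll":0,"claw":1}

```text
clock: 2.2
tool_pos: [0.5252, 0.1671, 0.1802]
eef_rot: [[-0.947, 0.321, 0.002], [0.321, 0.947, -0.005], [-0.004, -0.004, -1.0]]
wrist_force: [-1.2, -0.2, 0.2]
width: 0.085
grasp_force: 0.0
```

```bash
python3 - <<'E'
from h import *
s=sense();print(s['clock'],np.round(s['joint_pos'],1),s['tool_pos'],s['eef_rot'])
m=camera_model('wrist');np.save('m2.npy',m,allow_pickle=True)
a=save('w2','wrist')
for n in ['socket','turntable','cam']:
    print(n,[(np.round(d['xyz'],4).tolist(),round(d['score'],2)) for d in find_in(n,'wrist')[:3]])
E
```

```text
2.2 [-13.9  38.2 -14.4 105.5  15.   38.1  34. ] [0.52517282 0.16707324 0.18019205] [[-0.9469766   0.32129463  0.00225317]
 [ 0.32128004  0.94697    -0.00519151]
 [-0.00380169 -0.00419234 -0.99998399]]
socket [([0.5431, 0.1681, 0.0427], 0.74)]
turntable [([0.5614, 0.3244, 0.0461], 0.57)]
cam [([0.5429, 0.1647, 0.0456], 0.92)]
```

View pics/w2.png

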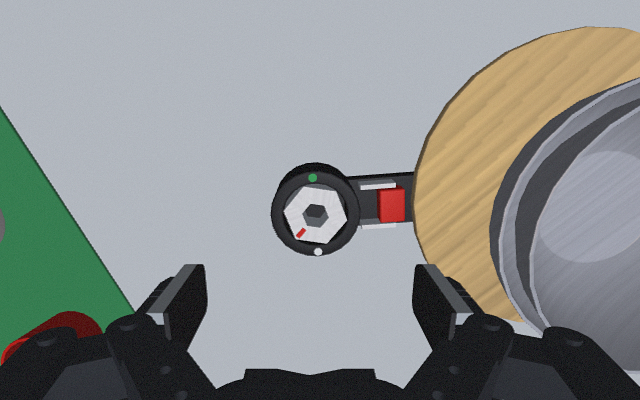

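The wrist view shows the aluminium cam at about (315,214), the green dot at (312,178), the white dot at (318,252) and the red pointer at about (300,233). I'll measure these, and get the key's yaw from the top picture.

```bash
python3 - <<'E'
from h import *
m=np.load('m2.npy',allow_pickle=True).item()
im=cv2.imread('pics/w2.png').astype(int); b,g,r=im[...,0],im[...,1],im[...,2]
roi=np.zeros(b.shape,bool); roi[160:260,270:360]=True
def cen(mask,mn=3):
    n,l,st,c=cv2.connectedComponentsWithStats(mask.astype(np.uint8)); return [(st[i,4],c[i].round(1)) for i in range(1,n) if st[i,4]>=mn]
w=lambda p,z=.045: ray('wrist',*p,z,m)[:2]
for nm,k in [('green',(g-r>40)&roi),('red',(r-g>60)&roi),('bright',(b>150)&roi)]:
    for a,c in cen(k): print(nm,a,c,w(c).round(4))
k=((b>110)|(r-g>60))&roi; n,l,st,c=cv2.connectedComponentsWithStats(k.astype(np.uint8)); 
i=1+np.argmax(st[1:,4]);
hull=cv2.convexHull(np.argwhere(l==i)[:,::-1].astype(np.int32)); W=np.array([w(p[0]) for p in hull]).astype(np.float32)
(cx,cy),R=cv2.minEnclosingCircle(W*1000); print('hexcirc',cx,cy,R)
ap=cv2.approxPolyDP((W*1000).astype(np.float32),4,True)[:,0]; C=np.array([cx,cy]); 
print([(p.round(1).tolist(),round(float(np.degrees(np.arctan2(*(p-C)[::-1]))),1)) for p in ap])
read_camera('top'); o=regions_of('key_grip','top')
for d in o[:4]:
    h=np.argwhere(d['pixels'])[:,::-1].astype(np.float32); rc=cv2.minAreaRect(h); print(d['score'],rc,h.mean(0))
t=cv2.imread('pics/top1.png')[180:240,390:450]; cv2.imwrite('pics/c.png',cv2.resize(t,None,fx=8,fy=8,interpolation=cv2.INTER_CUBIC))
for z in (.09,.077): print(ray('top',423,208,z))
E
```

```text
green 60 [312.2 177.3] [0.5122 0.1734]
red 51 [300.6 232.5] [0.5543 0.1489]
bright 1056 [306.4 169.8] [0.5049 0.171 ]
bright 2058 [315.5 214. ] [0.5427 0.1661]
bright 1213 [313.5 249.6] [0.5727 0.1543]
hexcirc 543.49267578125 165.17098999023438 26.84847068786621
[([555.9000244140625, 188.6999969482422], 62.2), ([569.7999877929688, 164.6999969482422], -1.0), ([558.5999755859375, 143.1999969482422], -55.4), ([531.5, 141.1999969482422], -116.5), ([516.7000122070312, 164.0], -177.5), ([528.0, 186.89999389648438], 125.5)]
0.93 ((421.1176452636719, 318.4705810546875), (25.72478675842285, 21.951818466186523), 30.963756561279297) [421.53348 318.9351 ]
0.75 ((421.3076477050781, 208.03843688964844), (13.867505073547363, 16.36365509033203), 33.690067291259766) [421.5646  207.55023]
0.62 ((369.5, 113.5), (17.0, 13.0), 90.0) [369.65878 113.40285]
[ 0.5226534  -0.31869334  0.09      ]
[ 0.52508194 -0.32183454  0.077     ]
```

View pics/c.png

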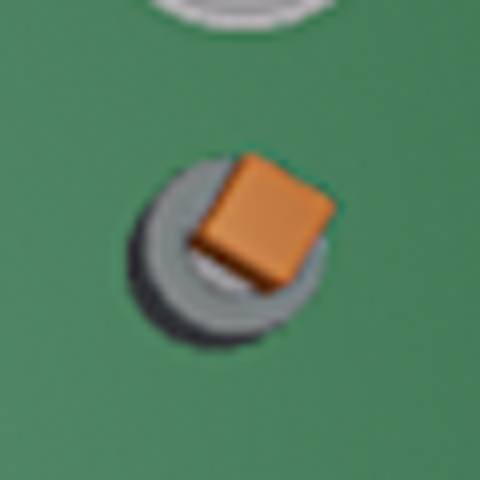

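Cam centre is about (0.543, 0.1655), with the pointer at -57°. That is about 0.75 rad, so about 137° clockwise remains. The key's faces are at about 57° (mod 90). Going to the key now.

Request:
carry_out:
  commands:
    - {"dx":-0.0465,"dy":-0.14,"dz":-0.006,"roll":0,"claw":1}
    - {"dx":-0.0465,"dy":-0.14,"dz":-0.006,"roll":0,"claw":1}
    - {"dx":-0.0465,"dy":-0.14,"dz":-0.006,"roll":0,"claw":1}
    - {"dx":-0.0465,"dy":-0.14,"dz":-0.006,"roll":0,"claw":1}
    - {"dx":-0.0465,"dy":-0.14,"dz":-0.006,"roll":0,"claw":1}
    - {"dx":-0.0465,"dy":-0.14,"dz":-0.006,"roll":0,"claw":1}
    - {"dx":-0.0465,"dy":-0.14,"dz":-0.006,"roll":0,"claw":1}
    - {"dx":-0.0465,"dy":-0.14,"dz":-0.006,"roll":0,"claw":1}

```text
clock: 3.3
tool_pos: [0.5232, -0.1789, 0.1957]
eef_rot: [[-0.952, 0.307, 0.001], [0.307, 0.952, 0.0], [-0.0, 0.001, -1.0]]
wrist_force: [0.7, 0.5, 0.4]
width: 0.0856
grasp_force: 0.0
```

Request:
carry_out:
  commands:
    - {"dx":-0.0465,"dy":-0.14,"dz":-0.006,"roll":0,"claw":1}
    - {"dx":-0.0465,"dy":-0.14,"dz":-0.006,"roll":0,"claw":1}
    - {"dx":-0.0465,"dy":-0.14,"dz":-0.006,"roll":0,"claw":1}
    - {"dx":0,"dy":0,"dz":0,"roll":0.15,"claw":1}
    - {"dx":0,"dy":0,"dz":0,"roll":0.15,"claw":1}
    - {"dx":0,"dy":0,"dz":0,"roll":0,"claw":1}

```text
clock: 3.9
tool_pos: [0.5244, -0.3101, 0.2008]
eef_rot: [[-0.853, 0.522, 0.0], [0.522, 0.853, 0.0], [-0.0, 0.0, -1.0]]
wrist_force: [0.8, -0.2, 0.4]
width: 0.0854
grasp_force: 0.0
```

```bash
python3 - <<'E'
from h import *
s=sense();print(s['clock'],np.round(s['joint_pos'],1),s['tool_pos'],s['eef_rot'].round(4) if hasattr(s['eef_rot'],'round') else s['eef_rot'])
m=camera_model('wrist');np.save('m3.npy',m,allow_pickle=True)
a=save('w3','wrist')
o=regions_of('key_grip','wrist')
for d in o[:2]:
    h=np.argwhere(d['pixels'])[:,::-1].astype(np.float32); print(d['score'],cv2.minAreaRect(h))
for n in ['key_grip','stand_top']:
    print(n,[(np.round(d['xyz'],4).tolist(),round(d['score'],2)) for d in find_in(n,'wrist')[:3]])
E
```

```text
3.9 [ 35.6  40.8 -16.6  94.2  14.7  47.2  71.3] [ 0.52435575 -0.31012663  0.2007892 ] [[-8.532e-01  5.216e-01  2.000e-04]
 [ 5.216e-01  8.532e-01  3.000e-04]
 [-0.000e+00  4.000e-04 -1.000e+00]]
0.74 ((299.0, 203.5), (55.0, 44.0), 90.0)
0.57 ((530.734130859375, 330.4073181152344), (25.07364845275879, 11.105042457580566), 12.094758033752441)
key_grip [([0.5264, -0.3182, 0.0924], 0.83), ([0.7941, -0.1958, 0.0103], 0.66)]
stand_top [([0.5085, -0.3103, 0.0393], 0.7)]
```

View pics/w3.png

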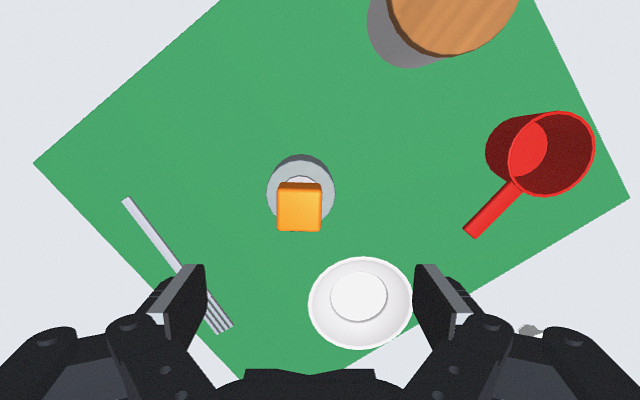

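The key's top face lies at about (277–322, 190–232), well aligned with the fingers. The holder's rim is around (300,190), and the dish, fork and cup are clear of the grasp.

```bash
python3 - <<'E'
from h import *
m=np.load('m3.npy',allow_pickle=True).item()
im=cv2.imread('pics/w3.png').astype(int); b,g,r=im[...,0],im[...,1],im[...,2]
k=(r>225)&(g>120)&(b<120); k[:, :250]=0; k[:,350:]=0; k[:150]=0
h=np.argwhere(k)[:,::-1].astype(np.float32); rc=cv2.minAreaRect(h); print(rc)
gr=(abs(r-g)<30)&(abs(b-g)<30); gr[:, :255]=0; gr[:,345:]=0; gr[:150]=0; gr[240:]=0
p=np.argwhere(gr&(g>110)&(g<235))[:,::-1]; print('rim px x range',p.min(0),p.max(0))
s=sense(); R=np.array(s['eef_rot']); t=np.array(s['tool_pos'])
for z in (.088,.090,.092):
    w=ray('wrist',*rc[0],z,m); print(z,w.round(4),'tool d',(R.T@(w-t)).round(4))
for u,v in [(300,190),(267,190),(335,190)]: print(ray('wrist',u,v,.041,m).round(4))
E
```

```text
((298.8116760253906, 209.8966064453125), (43.19883346557617, 41.62307357788086), 2.2025980949401855)
rim px x range [266 160] [334 219]
0.088 [ 0.5253 -0.3201  0.088 ] tool d [-0.006  -0.0076  0.1127]
0.09 [ 0.5249 -0.3197  0.09  ] tool d [-0.0054 -0.0076  0.1107]
0.092 [ 0.5244 -0.3193  0.092 ] tool d [-0.0048 -0.0075  0.1087]
[ 0.5215 -0.3181  0.041 ]
[ 0.5062 -0.3432  0.041 ]
[ 0.5378 -0.2914  0.041 ]
```

Request:
carry_out:
  commands:
    - {"dx":-0.018,"dy":-0.025,"dz":0.1,"roll":0.04,"claw":1}
    - {"dx":0,"dy":0,"dz":0.15,"roll":0,"claw":1}
    - {"dx":0,"dy":0,"dz":0.13,"roll":0,"claw":1}
    - {"dx":0,"dy":0,"dz":0.09,"roll":0,"claw":1}
    - {"dx":0,"dy":0,"dz":0,"roll":0,"claw":1}

```text
clock: 4.6
tool_pos: [0.5218, -0.3187, 0.056]
eef_rot: [[-0.837, 0.548, -0.007], [0.548, 0.837, 0.004], [0.008, -0.001, -1.0]]
wrist_force: [-0.5, 0.1, -0.1]
width: 0.0854
grasp_force: 0.0
```

Request:
carry_out:
  commands:
    - {"dx":0,"dy":0,"dz":0,"roll":0,"claw":0}
    - {"dx":0,"dy":0,"dz":0,"roll":0,"claw":0}
    - {"dx":0,"dy":0,"dz":0,"roll":0,"claw":0}
    - {"dx":0,"dy":0,"dz":0,"roll":0,"claw":0}
    - {"dx":0,"dy":0,"dz":0,"roll":0,"claw":0}

```text
clock: 5.1
tool_pos: [0.5255, -0.3212, 0.0614]
eef_rot: [[-0.835, 0.55, 0.003], [0.55, 0.835, -0.001], [-0.003, 0.0, -1.0]]
wrist_force: [-0.6, 0.5, 7.7]
width: 0.033
grasp_force: 59.7
```

Request:
carry_out:
  commands:
    - {"dx":0,"dy":0,"dz":-0.04,"roll":0,"claw":0}
    - {"dx":0,"dy":0,"dz":-0.06,"roll":0,"claw":0}
    - {"dx":0,"dy":0,"dz":-0.1,"roll":0,"claw":0}
    - {"dx":0,"dy":0,"dz":-0.12,"roll":0,"claw":0}
    - {"dx":0,"dy":0,"dz":-0.12,"roll":0,"claw":0}
    - {"dx":0,"dy":0,"dz":0,"roll":0,"claw":0}

```text
clock: 5.7
tool_pos: [0.5276, -0.3221, 0.1976]
eef_rot: [[-0.835, 0.55, 0.01], [0.55, 0.835, -0.005], [-0.011, 0.001, -1.0]]
wrist_force: [0.5, -0.5, -0.8]
width: 0.0335
grasp_force: 59.9
```

Request:
carry_out:
  commands:
    - {"dx":0.07,"dy":0.1157,"dz":0,"roll":0,"claw":0}
    - {"dx":0.07,"dy":0.1157,"dz":0,"roll":0,"claw":0}
    - {"dx":0.07,"dy":0.1157,"dz":0,"roll":0,"claw":0}
    - {"dx":0.07,"dy":0.1157,"dz":0,"roll":0,"claw":0}
    - {"dx":0.07,"dy":0.1157,"dz":0,"roll":0,"claw":0}
    - {"dx":0.07,"dy":0.1157,"dz":0,"roll":0,"claw":0}
    - {"dx":0.07,"dy":0.1157,"dz":0,"roll":0,"claw":0}
    - {"dx":0.07,"dy":0.1157,"dz":0,"roll":0,"claw":0}

```text
clock: 6.5
tool_pos: [0.536, 0.0051, 0.1917]
eef_rot: [[-0.835, 0.55, -0.001], [0.55, 0.835, -0.0], [0.0, -0.0, -1.0]]
wrist_force: [1.1, 0.1, -1.6]
width: 0.0332
grasp_force: 60.0
```

Request:
carry_out:
  commands:
    - {"dx":0.07,"dy":0.1157,"dz":0,"roll":0,"claw":0}
    - {"dx":0.07,"dy":0.1157,"dz":0,"roll":0,"claw":0}
    - {"dx":0.07,"dy":0.1157,"dz":0,"roll":0,"claw":0}
    - {"dx":0.06,"dy":0.1,"dz":0,"roll":0,"claw":0}
    - {"dx":0,"dy":0,"dz":0,"roll":-0.14,"claw":0}
    - {"dx":0,"dy":0,"dz":0,"roll":0,"claw":0}
    - {"dx":0,"dy":0,"dz":0,"roll":0,"claw":0}

```text
clock: 7.2
tool_pos: [0.5424, 0.1588, 0.1915]
eef_rot: [[-0.889, 0.458, -0.001], [0.458, 0.889, -0.001], [0.0, -0.002, -1.0]]
wrist_force: [-0.2, -0.8, -0.5]
width: 0.0334
grasp_force: 60.0
```

```bash
python3 - <<'E'
from h import *
s=sense();print(s['clock'],np.round(s['joint_pos'],1),s['tool_pos'],np.round(s['eef_rot'],4),s['wrist_force'],s['wrist_torque'])
m=camera_model('wrist');np.save('m4.npy',m,allow_pickle=True)
a=save('w4','wrist').astype(int)
r,g,b=a[...,0],a[...,1],a[...,2]
k=(r-b>60)&(g>60); k[:, :200]=0; k[:,430:]=0; k[:230]=0
n,l,st,c=cv2.connectedComponentsWithStats(k.astype(np.uint8)); print([(st[i],c[i].round(1)) for i in range(1,n) if st[i,4]>40])
for n in ['cam','socket','key_grip']:
    print(n,[(np.round(d['xyz'],4).tolist(),round(d['score'],2)) for d in find_in(n,'wrist')[:3]])
E
```

```text
7.2 [-13.1  38.2 -13.2 102.5  12.5  40.9  29.6] [0.54238743 0.15880753 0.19147087] [[-8.891e-01  4.578e-01 -9.000e-04]
 [ 4.578e-01  8.891e-01 -1.200e-03]
 [ 3.000e-04 -1.500e-03 -1.000e+00]] [-0.23981074 -0.79636389 -0.45468719] [-0.01760533 -0.01444082  0.04159761]
[(array([ 262,  239,   95,  105, 8989], dtype=int32), array([309.3, 293.3]))]
cam [([0.5434, 0.1639, 0.0439], 0.84)]
socket [([0.542, 0.1668, 0.0433], 0.69)]
key_grip [([0.5369, 0.1625, 0.2204], 0.94)]
```

View pics/w4.png

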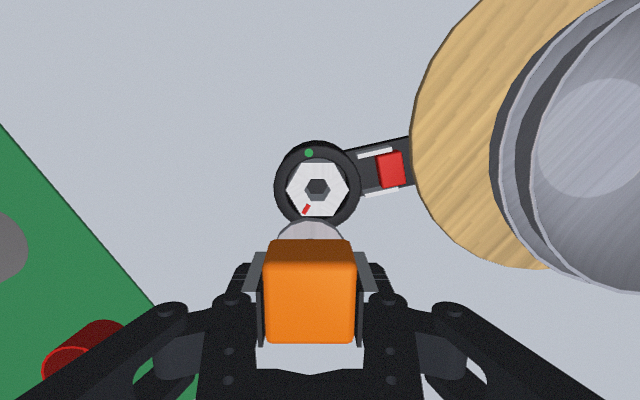

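The key is held between the pads with its top face at about (264–356, 264–343). The cam is at (317,188), the green dot at (309,153) and the pointer at (306,209). Computing the offset from key axis to cam.

```bash
python3 - <<'E'
from h import *
m=np.load('m4.npy',allow_pickle=True).item(); s=sense(); R=np.array(s['eef_rot']); t=np.array(s['tool_pos'])
im=cv2.imread('pics/w4.png').astype(int); b,g,r=im[...,0],im[...,1],im[...,2]
w=lambda p,z=.045: ray('wrist',*p,z,m)[:2]
k=(r>215)&(g>110)&(b<110); k[:240]=0; h=np.argwhere(k)[:,::-1].astype(np.float32); rc=cv2.minAreaRect(h); print('grip',rc)
K=ray('wrist',*rc[0],t[2]+.032,m); print('key axis in tool',(R.T@(K-t)).round(4))
roi=np.zeros(b.shape,bool); roi[158:222,280:352]=1
mask=((b>185)|(r-g>60))&roi
n,l,st,c=cv2.connectedComponentsWithStats(mask.astype(np.uint8)); i=1+np.argmax(st[1:,4])
hull=cv2.convexHull(np.argwhere(l==i)[:,::-1].astype(np.int32)); W=np.array([w(p[0]) for p in hull]).astype(np.float32)*1000
(cx,cy),Rd=cv2.minEnclosingCircle(W); C=np.array([cx,cy]); print('cam',C,Rd)
ap=cv2.approxPolyDP(W,4,True)[:,0]; a=np.degrees(np.arctan2(*(ap-C).T[::-1])); print(a.round(1),'mod60',((a+30)%60-30).round(1),'centroid',ap.mean(0))
# socket hole
hk=(g<120)&roi; hk2=np.zeros_like(hk); hk2[178:202,304:331]=hk[178:202,304:331]; q=np.argwhere(hk2)[:,::-1]; print('hole',q.mean(0),w(q.mean(0)))
print('grn',w((308.8,153)),'red',w((306,209.5)))
E
```

```text
grip ((310.5, 304.0), (89.0, 76.0), 0.0)
key axis in tool [ 0.0028  0.0003 -0.032 ]
cam [543.59106445 165.36489868] 26.422513961791992
[  61.9    2.9  -56.8 -116.3 -176.6  122.6] mod60 [1.9 2.9 3.2 3.7 3.4 2.6] centroid [543.71857 165.30037]
hole [316.91725768 189.45390071] [0.54349156 0.165339  ]
grn [0.51279886 0.17336941] red [0.55507883 0.14886398]
```

Cam centre is (0.5436, 0.1653) and the hex is at 3° (mod 60). Shift 6 mm in tool y, then go down to just above the mouth and feel for the socket.

Request:
carry_out:
  commands:
    - {"dx":0.002,"dy":0.02,"dz":0.1,"roll":0,"claw":0}
    - {"dx":0,"dy":0,"dz":0.12,"roll":0,"claw":0}
    - {"dx":0,"dy":0,"dz":0.08,"roll":0,"claw":0}
    - {"dx":0,"dy":0,"dz":0,"roll":0,"claw":0}
    - {"dx":0,"dy":0,"dz":0,"roll":0,"claw":0}

```text
clock: 7.9
tool_pos: [0.5451, 0.1655, 0.102]
eef_rot: [[-0.89, 0.455, -0.0], [0.455, 0.89, -0.0], [-0.0, -0.0, -1.0]]
wrist_force: [0.3, 0.2, -0.6]
width: 0.0334
grasp_force: 60.0
```

Request:
carry_out:
  commands:
    - {"dx":0,"dy":0,"dz":0.015,"roll":0,"claw":0}
    - {"dx":0,"dy":0,"dz":0.015,"roll":0,"claw":0}
    - {"dx":0,"dy":0,"dz":0.01,"roll":0,"claw":0}
    - {"dx":0,"dy":0,"dz":0.01,"roll":0,"claw":0}
    - {"dx":0,"dy":0,"dz":0,"roll":0,"claw":0}

```text
clock: 8.4
tool_pos: [0.5447, 0.1658, 0.0865]
eef_rot: [[-0.891, 0.455, -0.0], [0.455, 0.891, -0.0], [0.0, -0.0, -1.0]]
wrist_force: [0.3, 0.3, -1.2]
width: 0.0332
grasp_force: 60.0
```

Request:
carry_out:
  commands:
    - {"dx":-0.001,"dy":-0.004,"dz":0.008,"roll":0,"claw":0}
    - {"dx":0,"dy":0,"dz":0.008,"roll":0,"claw":0}
    - {"dx":0,"dy":0,"dz":0,"roll":0,"claw":0}

```text
clock: 8.7
tool_pos: [0.5444, 0.1645, 0.0815]
eef_rot: [[-0.891, 0.455, -0.001], [0.455, 0.891, -0.0], [0.0, -0.0, -1.0]]
wrist_force: [-0.2, -0.5, -1.4]
width: 0.0329
grasp_force: 60.0
```

Request:
carry_out:
  commands:
    - {"dx":0,"dy":0,"dz":0.008,"roll":0,"claw":0}
    - {"dx":0,"dy":0,"dz":0.008,"roll":0,"claw":0}
    - {"dx":0,"dy":0,"dz":0,"roll":0,"claw":0}

```text
clock: 9.0
tool_pos: [0.5445, 0.1646, 0.0768]
eef_rot: [[-0.891, 0.454, -0.0], [0.454, 0.891, -0.0], [0.0, -0.0, -1.0]]
wrist_force: [0.5, 0.2, -1.2]
width: 0.0334
grasp_force: 60.0
```

Request:
carry_out:
  commands:
    - {"dx":0,"dy":0,"dz":0.012,"roll":0,"claw":0}
    - {"dx":0,"dy":0,"dz":0.012,"roll":0,"claw":0}
    - {"dx":0,"dy":0,"dz":0.008,"roll":0,"claw":0}
    - {"dx":0,"dy":0,"dz":0,"roll":0,"claw":0}

```text
clock: 9.4
tool_pos: [0.5445, 0.1645, 0.067]
eef_rot: [[-0.891, 0.455, -0.0], [0.455, 0.891, -0.0], [0.0, -0.0, -1.0]]
wrist_force: [0.9, 0.4, -2.3]
width: 0.0331
grasp_force: 60.0
```

Request:
carry_out:
  commands:
    - {"dx":0,"dy":0,"dz":0.007,"roll":0,"claw":0}
    - {"dx":0,"dy":0,"dz":0.007,"roll":0,"claw":0}
    - {"dx":0,"dy":0,"dz":0,"roll":0,"claw":0}

```text
clock: 9.7
tool_pos: [0.5445, 0.1646, 0.063]
eef_rot: [[-0.891, 0.455, -0.0], [0.455, 0.891, -0.0], [0.0, -0.0, -1.0]]
wrist_force: [-0.2, -0.1, -0.4]
width: 0.0334
grasp_force: 60.0
```

Request:
carry_out:
  commands:
    - {"dx":0,"dy":0,"dz":0.006,"roll":0,"claw":0}
    - {"dx":0,"dy":0,"dz":0.006,"roll":0,"claw":0}
    - {"dx":0,"dy":0,"dz":0,"roll":0,"claw":0}

```text
clock: 10.0
tool_pos: [0.5448, 0.1647, 0.0622]
eef_rot: [[-0.891, 0.455, 0.001], [0.455, 0.891, -0.0], [-0.001, 0.0, -1.0]]
wrist_force: [-4.9, -0.6, 20.7]
width: 0.0332
grasp_force: 62.9
```

Seated: the collar is on the cam at 20 N. Easing off, then the first half of the turn.

Request:
carry_out:
  commands:
    - {"dx":0,"dy":0,"dz":-0.005,"roll":0.1,"claw":0}
    - {"dx":0,"dy":0,"dz":0,"roll":0.16,"claw":0}
    - {"dx":0,"dy":0,"dz":0,"roll":0.16,"claw":0}
    - {"dx":0,"dy":0,"dz":0,"roll":0.16,"claw":0}
    - {"dx":0,"dy":0,"dz":0,"roll":0.16,"claw":0}
    - {"dx":0,"dy":0,"dz":0,"roll":0.16,"claw":0}

```text
clock: 10.6
tool_pos: [0.5444, 0.1637, 0.0623]
eef_rot: [[-0.377, 0.926, -0.0], [0.926, 0.377, -0.001], [-0.001, -0.001, -1.0]]
wrist_force: [-3.1, -2.4, 9.5]
width: 0.0338
grasp_force: 61.4
```

```bash
python3 -c "
from h import *
s=sense();print(s['tool_pos'],s['wrist_force'],s['wrist_torque'],np.round(s['joint_pos'],1))"
```

```text
[0.54435572 0.1637246  0.06232455] [-3.0730759  -2.43694192  9.45210912] [-0.5583622   0.67744969  0.17226743] [-2.150e+01  4.960e+01  1.000e-01  1.069e+02 -1.000e-01  2.360e+01
  9.000e-01]
```

Request:
carry_out:
  commands:
    - {"dx":0,"dy":0,"dz":0,"roll":0.16,"claw":0}
    - {"dx":0,"dy":0,"dz":0,"roll":0.16,"claw":0}
    - {"dx":0,"dy":0,"dz":0,"roll":0.16,"claw":0}
    - {"dx":0,"dy":0,"dz":0,"roll":0.16,"claw":0}
    - {"dx":0,"dy":0,"dz":0,"roll":0.16,"claw":0}
    - {"dx":0,"dy":0,"dz":0,"roll":0,"claw":0}

```text
clock: 11.2
tool_pos: [0.5434, 0.1637, 0.0623]
eef_rot: [[0.237, 0.971, -0.002], [0.971, -0.237, -0.001], [-0.002, -0.002, -1.0]]
wrist_force: [-4.3, -2.1, 12.0]
width: 0.0334
grasp_force: 61.7
```

Request:
carry_out:
  commands:
    - {"dx":0,"dy":0,"dz":-0.003,"roll":0,"claw":1}
    - {"dx":0,"dy":0,"dz":0,"roll":0,"claw":1}
    - {"dx":0,"dy":0,"dz":0,"roll":0,"claw":1}
    - {"dx":0,"dy":0,"dz":0,"roll":0,"claw":1}
    - {"dx":0,"dy":0,"dz":0,"roll":0,"claw":1}

```text
clock: 11.7
tool_pos: [0.5446, 0.1647, 0.0619]
eef_rot: [[0.234, 0.972, -0.0], [0.972, -0.234, 0.0], [0.0, -0.0, -1.0]]
wrist_force: [-0.0, -0.4, 0.7]
width: 0.0853
grasp_force: 0.0
```

Request:
carry_out:
  commands:
    - {"dx":0,"dy":0,"dz":0,"roll":-0.18,"claw":1}
    - {"dx":0,"dy":0,"dz":0,"roll":-0.18,"claw":1}
    - {"dx":0,"dy":0,"dz":0,"roll":-0.18,"claw":1}
    - {"dx":0,"dy":0,"dz":0,"roll":-0.18,"claw":1}
    - {"dx":0,"dy":0,"dz":0,"roll":-0.18,"claw":1}
    - {"dx":0,"dy":0,"dz":0,"roll":-0.18,"claw":1}
    - {"dx":0,"dy":0,"dz":0,"roll":-0.18,"claw":1}
    - {"dx":0,"dy":0,"dz":0,"roll":-0.18,"claw":1}

```text
clock: 12.5
tool_pos: [0.5447, 0.1646, 0.062]
eef_rot: [[-0.784, 0.621, 0.0], [0.621, 0.784, -0.0], [-0.0, -0.0, -1.0]]
wrist_force: [-0.3, 0.4, -0.1]
width: 0.0854
grasp_force: 0.0
```

Request:
carry_out:
  commands:
    - {"dx":0,"dy":0,"dz":0,"roll":-0.18,"claw":1}
    - {"dx":0,"dy":0,"dz":0,"roll":-0.18,"claw":1}
    - {"dx":0,"dy":0,"dz":0,"roll":-0.18,"claw":1}
    - {"dx":0,"dy":0,"dz":0,"roll":0,"claw":1}
    - {"dx":0,"dy":0,"dz":0,"roll":0,"claw":1}

```text
clock: 13.0
tool_pos: [0.5446, 0.1645, 0.062]
eef_rot: [[-0.968, 0.253, -0.0], [0.253, 0.968, 0.0], [0.0, 0.0, -1.0]]
wrist_force: [-0.4, 1.0, 0.5]
width: 0.0855
grasp_force: 0.0
```

```bash
python3 - <<'E'
from h import *
s=sense();print(s['tool_pos'],s['wrist_force'],np.round(s['joint_pos'],1))
t=np.array(s['tool_pos']);R=np.array(s['eef_rot']); m=camera_model('wrist')
a=save('w5','wrist').astype(int); r,g,b=a[...,0],a[...,1],a[...,2]
k=((r>190)&(g>90)&(b<110)); k[:240]=0; k[:,:220]=0;k[:,420:]=0
rc=cv2.minAreaRect(np.argwhere(k)[:,::-1].astype(np.float32)); print(rc)
K=ray('wrist',*rc[0],.045+.05,m); print(K,(R.T@(K-t)).round(4))
E
```

```text
[0.54464393 0.16451717 0.06198964] [-0.43104834  1.02030822  0.5235993 ] [-14.4  49.9 -12.1 106.4  21.4  25.9  33.6]
((309.4999694824219, 294.0), (92.99998474121094, 101.99998474121094), -0.0)
[0.53793539 0.16652034 0.095     ] [ 0.007   0.0002 -0.033 ]
```

View pics/w5.png

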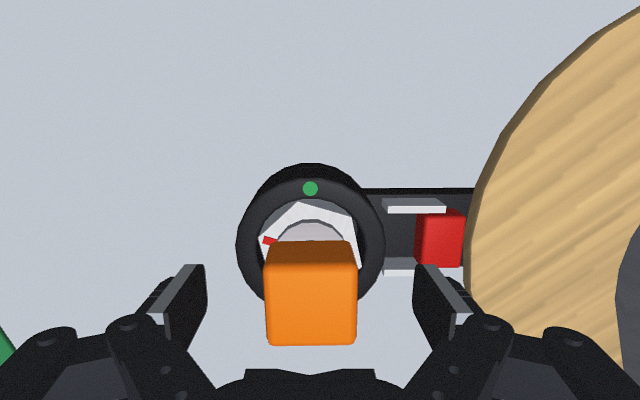

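The cam's pointer has moved to (270,240), with the green dot ahead at (310,188). The key is centred between the open, freshly turned fingers. Taking the fresh grip and turning on.

Request:
carry_out:
  commands:
    - {"dx":0,"dy":0,"dz":0,"roll":0,"claw":0}
    - {"dx":0,"dy":0,"dz":0,"roll":0,"claw":0}
    - {"dx":0,"dy":0,"dz":0,"roll":0,"claw":0}
    - {"dx":0,"dy":0,"dz":0,"roll":0,"claw":0}
    - {"dx":0,"dy":0,"dz":0,"roll":0,"claw":0}

```text
clock: 13.55
tool_pos: [0.5446, 0.1649, 0.0623]
eef_rot: [[-0.968, 0.249, 0.0], [0.249, 0.968, 0.0], [-0.0, 0.0, -1.0]]
wrist_force: [0.4, -0.1, 2.0]
width: 0.0335
grasp_force: 59.5
```

Request:
carry_out:
  commands:
    - {"dx":0,"dy":0,"dz":0.002,"roll":0.16,"claw":0}
    - {"dx":0,"dy":0,"dz":0,"roll":0.16,"claw":0}
    - {"dx":0,"dy":0,"dz":0,"roll":0.16,"claw":0}
    - {"dx":0,"dy":0,"dz":0,"roll":0.16,"claw":0}
    - {"dx":0,"dy":0,"dz":0,"roll":0.16,"claw":0}
    - {"dx":0,"dy":0,"dz":0,"roll":0.16,"claw":0}
    - {"dx":0,"dy":0,"dz":0,"roll":0.16,"claw":0}
    - {"dx":0,"dy":0,"dz":0,"roll":0,"claw":0}

```text
clock: 14.35
tool_pos: [0.5442, 0.1644, 0.0623]
eef_rot: [[-0.422, 0.906, -0.001], [0.906, 0.422, -0.001], [-0.0, -0.001, -1.0]]
wrist_force: [-1.7, -0.8, 8.6]
width: 0.0336
grasp_force: 60.3
```

```bash
cat > st.py <<'E'
from h import *
s=sense();R=np.array(s['eef_rot']);print(s['clock'],np.round(s['tool_pos'],4),'yaw',np.degrees(np.arctan2(R[1,1],R[0,1])).round(2),s['wrist_force'].round(1),s['wrist_torque'].round(3),np.round(s['joint_pos'],1),s['width'])
E
python3 st.py
```

```text
14.35 [0.5442 0.1644 0.0623] yaw 24.99 [-1.7 -0.8  8.6] [-0.16   0.557 -0.087] [-21.1  49.6  -0.6 106.8   1.1  23.6   2.4] 0.0336135132647139
```

Request:
carry_out:
  commands:
    - {"dx":0,"dy":0,"dz":0,"roll":0.1,"claw":0}
    - {"dx":0,"dy":0,"dz":0,"roll":0.1,"claw":0}
    - {"dx":0,"dy":0,"dz":0,"roll":0.08,"claw":0}
    - {"dx":0,"dy":0,"dz":0,"roll":0,"claw":0}

```text
clock: 14.75
tool_pos: [0.544, 0.1643, 0.0623]
eef_rot: [[-0.216, 0.976, -0.001], [0.976, 0.216, -0.001], [-0.0, -0.001, -1.0]]
wrist_force: [-2.2, -1.8, 8.3]
width: 0.0333
grasp_force: 60.4
```

```bash
python3 st.py
```

```text
14.75 [0.544  0.1643 0.0623] yaw 12.47 [-2.2 -1.8  8.3] [-0.149  0.598 -0.039] [-22.7  49.7   2.2 106.9  -4.1  23.5  -5.1] 0.03328982082507923
```

Request:
carry_out:
  commands:
    - {"dx":0,"dy":0,"dz":0,"roll":0.06,"claw":0}
    - {"dx":0,"dy":0,"dz":0,"roll":0.06,"claw":0}
    - {"dx":0,"dy":0,"dz":0,"roll":0,"claw":0}

```text
clock: 15.05
tool_pos: [0.5439, 0.1643, 0.0622]
eef_rot: [[-0.124, 0.992, -0.001], [0.992, 0.124, -0.0], [-0.0, -0.001, -1.0]]
wrist_force: [-2.0, -0.1, 9.0]
width: 0.0338
grasp_force: 60.4
```

Request:
carry_out:
  commands:
    - {"dx":0,"dy":0,"dz":0,"roll":0.06,"claw":0}
    - {"dx":0,"dy":0,"dz":0,"roll":0.06,"claw":0}
    - {"dx":0,"dy":0,"dz":0,"roll":0,"claw":0}

```text
clock: 15.35
tool_pos: [0.5439, 0.1644, 0.0622]
eef_rot: [[-0.03, 1.0, -0.001], [1.0, 0.03, -0.0], [-0.0, -0.001, -1.0]]
wrist_force: [-3.3, -1.1, 8.1]
width: 0.0333
grasp_force: 60.5
```

```bash
python3 st.py
```

```text
15.35 [0.5439 0.1644 0.0622] yaw 1.71 [-3.3 -1.1  8.1] [-0.206  0.67  -0.008] [-24.1  49.8   4.5 107.   -8.6  23.6 -11.5] 0.03332323793026034
```

```bash
cat > dots.py <<'E'
from h import *
m=camera_model('wrist'); a=read_camera('wrist').astype(int); r,g,b=a[...,0],a[...,1],a[...,2]
C=np.array([.5436,.1653])
for nm,k in [('green',(g-r>40)&(g-b>20)),('red',(r-g>70)&(g-b<25))]:
    n,l,st,c=cv2.connectedComponentsWithStats(k.astype(np.uint8))
    for i in range(1,n):
        if st[i,4]>=12:
            w=ray('wrist',*c[i],.045,m)[:2]-C; d=np.linalg.norm(w)
            if d<.05: print(nm,st[i,4],c[i].round(1),'deg',np.degrees(np.arctan2(w[1],w[0])).round(1),d.round(4))
E
python3 dots.py
```

```text
green 163 [245.2 235.3] deg 166.0 0.0327
red 80 [267.  240.9] deg 165.9 0.0217
```

Request:
carry_out:
  commands:
    - {"dx":0,"dy":0,"dz":0,"roll":0.06,"claw":0}
    - {"dx":0,"dy":0,"dz":0,"roll":0,"claw":0}

```text
clock: 15.6
tool_pos: [0.5438, 0.1644, 0.0623]
eef_rot: [[0.016, 1.0, -0.001], [1.0, -0.016, -0.0], [-0.0, -0.001, -1.0]]
wrist_force: [-3.5, -1.4, 8.7]
width: 0.0332
grasp_force: 60.6
```

```bash
python3 dots.py; python3 st.py
```

```text
green 164 [244.6 238.2] deg 166.1 0.0327
red 70 [265.8 242.7] deg 166.0 0.0221
15.65 [0.5438 0.1643 0.0622] yaw -0.92 [-2.2 -0.9  8.6] [-0.168  0.687  0.161] [-24.4  49.9   5.1 107.   -9.7  23.6 -13.1] 0.033165893216784474
```

Request:
carry_out:
  commands:
    - {"dx":0,"dy":0,"dz":0,"roll":0.06,"claw":0}
    - {"dx":0,"dy":0,"dz":0,"roll":0.04,"claw":0}
    - {"dx":0,"dy":0,"dz":0,"roll":0,"claw":0}

```text
clock: 15.95
tool_pos: [0.5437, 0.1644, 0.0623]
eef_rot: [[0.093, 0.996, -0.001], [0.996, -0.093, -0.001], [-0.001, -0.001, -1.0]]
wrist_force: [-2.3, -1.3, 9.1]
width: 0.0332
grasp_force: 60.9
```

```bash
python3 dots.py; python3 st.py
```

```text
green 161 [243.8 242.9] deg 166.1 0.0327
red 59 [264.4 245.6] deg 166.0 0.0225
16.0 [0.5437 0.1644 0.0622] yaw -5.34 [-4.  -1.8  9.5] [-0.239  0.7    0.407] [-25.   49.9   6.  107.1 -11.6  23.7 -15.8] 0.03340916293142243
```

Pointer and green dot coincide at 166° and the pointer no longer moves while the torque rises to 0.4 N m, so the cam is at its stop. I'll unload the twist and pull the key out.

Request:
carry_out:
  commands:
    - {"dx":0,"dy":0,"dz":-0.004,"roll":-0.1,"claw":0}
    - {"dx":0,"dy":0,"dz":0,"roll":-0.1,"claw":0}
    - {"dx":0,"dy":0,"dz":0,"roll":0,"claw":0}
    - {"dx":0,"dy":0,"dz":-0.02,"roll":0,"claw":0}
    - {"dx":0,"dy":0,"dz":-0.02,"roll":0,"claw":0}
    - {"dx":0,"dy":0,"dz":0,"roll":0,"claw":0}

```text
clock: 16.6
tool_pos: [0.5438, 0.1644, 0.072]
eef_rot: [[-0.061, 0.998, -0.003], [0.998, 0.061, -0.001], [-0.001, -0.003, -1.0]]
wrist_force: [3.8, -0.4, -23.7]
width: 0.0332
grasp_force: 68.1
```

```bash
python3 st.py; python3 dots.py
```

```text
16.6 [0.5438 0.1644 0.072 ] yaw 3.49 [  3.8  -0.4 -23.7] [ 0.01  -0.891  0.125] [-24.   48.9   4.3 106.8  -7.8  24.8 -10.6] 0.033179126347787295
green 144 [249.3 226.8] deg 166.1 0.0326
red 88 [269.5 238.2] deg 174.0 0.0212
```

The pull shows 24 N of resistance and the pointer reads 174°, so I'm checking the picture.

```bash
python3 - <<'E'
from h import *
a=save('w6','wrist'); c=a[150:350,200:450]; cv2.imwrite('pics/w6c.png',cv2.resize(c,None,fx=3,fy=3,interpolation=cv2.INTER_CUBIC)[:,:,::-1])
E
```

```text
(no output)
```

View pics/w6c.png

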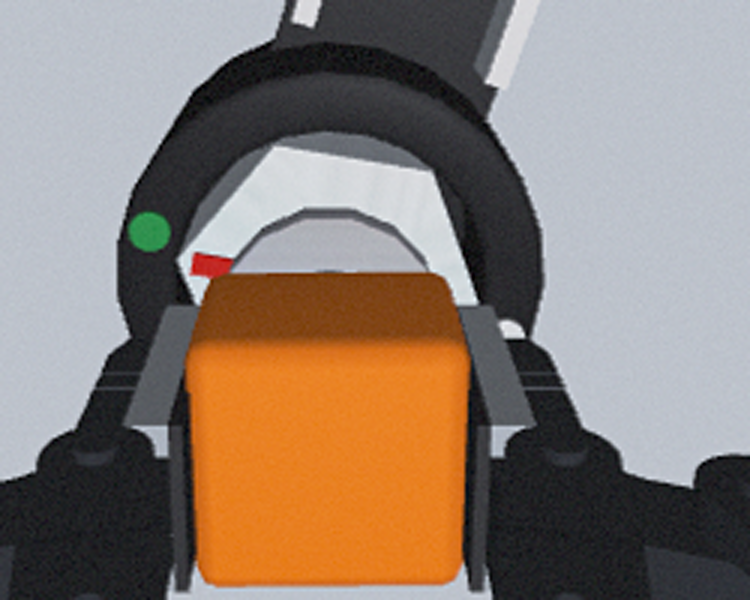

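The crop shows the red pointer (210,265) about 8° short of the green dot (150,232). Backing off dragged the cam because side load was binding the key. I'll take off the side load, ease the pull and turn back up to the stop.

Request:
carry_out:
  commands:
    - {"dx":-0.0015,"dy":-0.003,"dz":0.01,"roll":0,"claw":0}
    - {"dx":0,"dy":0,"dz":0,"roll":0.06,"claw":0}
    - {"dx":0,"dy":0,"dz":0,"roll":0.06,"claw":0}
    - {"dx":0,"dy":0,"dz":0,"roll":0.06,"claw":0}
    - {"dx":0,"dy":0,"dz":0,"roll":0,"claw":0}

```text
clock: 17.2
tool_pos: [0.5436, 0.1643, 0.0718]
eef_rot: [[0.081, 0.997, -0.0], [0.997, -0.081, 0.0], [0.0, -0.0, -1.0]]
wrist_force: [-0.2, 0.4, -7.6]
width: 0.0333
grasp_force: 70.4
```

```bash
python3 st.py; python3 dots.py
```

```text
17.2 [0.5436 0.1643 0.0718] yaw -4.62 [-0.2  0.4 -7.6] [ 0.063 -0.068  0.124] [-25.   49.    6.1 107.  -11.2  24.6 -15.4] 0.03325405611446726
green 147 [247.4 235.1] deg 166.1 0.0327
red 88 [269.3 238.4] deg 166.1 0.0212
```

Request:
carry_out:
  commands:
    - {"dx":0,"dy":0,"dz":0.015,"roll":0,"claw":0}
    - {"dx":0,"dy":0,"dz":0.015,"roll":0.02,"claw":0}
    - {"dx":0,"dy":0,"dz":0,"roll":0,"claw":0}
    - {"dx":0,"dy":0,"dz":0,"roll":0,"claw":1}
    - {"dx":0,"dy":0,"dz":0,"roll":0,"claw":1}
    - {"dx":0,"dy":0,"dz":0,"roll":0,"claw":1}
    - {"dx":0,"dy":0,"dz":0,"roll":0,"claw":1}

```text
clock: 17.95
tool_pos: [0.5439, 0.1641, 0.0626]
eef_rot: [[0.095, 0.995, 0.0], [0.995, -0.095, 0.0], [0.0, 0.0, -1.0]]
wrist_force: [-0.1, -0.2, 1.0]
width: 0.085
grasp_force: 0.0
```

```bash
python3 st.py; python3 dots.py; python3 - <<'E'
from h import *
t=np.array(sense()['tool_pos']);R=np.array(sense()['eef_rot']); m=camera_model('wrist')
a=save('w7','wrist').astype(int); r,g,b=a[...,0],a[...,1],a[...,2]
k=((r>215)&(g>110)&(b<110)); k[:240]=0; k[:,:220]=0;k[:,420:]=0
h=np.argwhere(k)[:,::-1]; print(cv2.minAreaRect(h.astype(np.float32)))
rows=[(v,h[h[:,1]==v,0].min(),h[h[:,1]==v,0].max()) for v in (280,290,300,310,320,330)]; print(rows)
E
```

```text
17.95 [0.5439 0.1641 0.0626] yaw -5.45 [-0.1 -0.2  1. ] [-0.011  0.017 -0.038] [-24.9  49.9   6.  107.1 -11.6  23.6 -15.8] 0.08495053442720199
green 160 [243.5 242.3] deg 166.1 0.0327
red 75 [265.4 245.1] deg 165.8 0.0218
((310.62310791015625, 310.28460693359375), (79.04593658447266, 91.93665313720703), 88.78113555908203)
[(280, np.int64(264), np.int64(355)), (290, np.int64(265), np.int64(355)), (300, np.int64(266), np.int64(355)), (310, np.int64(266), np.int64(354)), (320, np.int64(267), np.int64(354)), (330, np.int64(267), np.int64(354))]
```

Pointer is on green, the key is home and released, and the side load is gone. Regrip, back off slightly and check.

Request:
carry_out:
  commands:
    - {"dx":0,"dy":0,"dz":0,"roll":0,"claw":0}
    - {"dx":0,"dy":0,"dz":0,"roll":0,"claw":0}
    - {"dx":0,"dy":0,"dz":0,"roll":0,"claw":0}
    - {"dx":0,"dy":0,"dz":0,"roll":0,"claw":0}
    - {"dx":0,"dy":0,"dz":0,"roll":-0.06,"claw":0}
    - {"dx":0,"dy":0,"dz":0,"roll":0,"claw":0}

```text
clock: 18.65
tool_pos: [0.5439, 0.1642, 0.0628]
eef_rot: [[0.046, 0.999, 0.0], [0.999, -0.046, 0.0], [0.0, 0.0, -1.0]]
wrist_force: [-0.2, -0.2, 1.3]
width: 0.0332
grasp_force: 59.6
```

```bash
python3 st.py; python3 dots.py
```

```text
18.65 [0.5439 0.1642 0.0628] yaw -2.64 [-0.2 -0.2  1.3] [ 0.022  0.072 -0.04 ] [-24.6  49.8   5.4 107.1 -10.4  23.5 -14.2] 0.033198408054633824
green 157 [244.  239.2] deg 166.1 0.0327
red 73 [265.5 244.8] deg 168.3 0.0219
```

The cam follows the key back with no play, so the key has jammed in the socket (it now leads the cam by about 21°). I'll turn to the stop again and pull straight up without turning.

Request:
carry_out:
  commands:
    - {"dx":0,"dy":0,"dz":0,"roll":0.06,"claw":0}
    - {"dx":0,"dy":0,"dz":0,"roll":0,"claw":0}
    - {"dx":0,"dy":0,"dz":-0.015,"roll":0,"claw":0}
    - {"dx":0,"dy":0,"dz":-0.015,"roll":0,"claw":0}
    - {"dx":0,"dy":0,"dz":-0.01,"roll":0,"claw":0}
    - {"dx":0,"dy":0,"dz":0,"roll":0,"claw":0}

```text
clock: 19.3
tool_pos: [0.5437, 0.1641, 0.0721]
eef_rot: [[0.094, 0.996, -0.001], [0.996, -0.094, -0.001], [-0.001, -0.001, -1.0]]
wrist_force: [5.7, -0.1, -23.8]
width: 0.0332
grasp_force: 67.2
```

```bash
python3 st.py; python3 dots.py
```

```text
19.3 [0.5437 0.1641 0.0721] yaw -5.42 [  5.7  -0.1 -23.8] [ 0.146 -1.268  0.069] [-25.2  49.    6.4 107.  -11.4  24.7 -16. ] 0.03320599408441878
green 147 [247.3 235.1] deg 165.9 0.0327
red 98 [269.8 238.7] deg 166.4 0.0209
```

Request:
carry_out:
  commands:
    - {"dx":0,"dy":0,"dz":-0.015,"roll":0,"claw":0}
    - {"dx":0,"dy":0,"dz":-0.015,"roll":0,"claw":0}
    - {"dx":0,"dy":0,"dz":0,"roll":0,"claw":0}

```text
clock: 19.65
tool_pos: [0.5438, 0.1642, 0.0847]
eef_rot: [[0.095, 0.995, 0.0], [0.995, -0.095, 0.0], [0.0, 0.0, -1.0]]
wrist_force: [-0.5, -0.3, -0.6]
width: 0.0332
grasp_force: 70.0
```

```bash
python3 st.py; python3 dots.py
```

```text
19.65 [0.5438 0.1642 0.0847] yaw -5.45 [-0.5 -0.3 -0.6] [-0.019 -0.043  0.039] [-25.3  47.8   6.7 106.8 -11.3  26.1 -16.1] 0.033174017139930866
green 127 [251.  227.3] deg 166.1 0.0326
red 113 [273.9 230.6] deg 166.3 0.0199
```

It's free with the pointer still on green. Lifting clear and checking the cam.

Request:
carry_out:
  commands:
    - {"dx":0,"dy":0,"dz":-0.02,"roll":0,"claw":0}
    - {"dx":0,"dy":0,"dz":-0.1,"roll":0,"claw":0}
    - {"dx":0,"dy":0,"dz":-0.12,"roll":0,"claw":0}
    - {"dx":0,"dy":0,"dz":-0.12,"roll":0,"claw":0}
    - {"dx":0,"dy":0,"dz":0,"roll":0,"claw":0}

```text
clock: 20.2
tool_pos: [0.5469, 0.1648, 0.1971]
eef_rot: [[0.095, 0.995, 0.01], [0.995, -0.095, 0.003], [0.004, 0.009, -1.0]]
wrist_force: [1.0, -0.0, -1.2]
width: 0.0331
grasp_force: 70.1
```

```bash
python3 st.py; python3 dots.py; python3 - <<'E'
from h import *
m=camera_model('wrist'); s=sense(); R=np.array(s['eef_rot']); t=np.array(s['tool_pos'])
a=save('w8','wrist').astype(int); r,g,b=a[...,0],a[...,1],a[...,2]
k=(r>200)&(g>100)&(b<115); k[:240]=0;k[:,:220]=0;k[:,420:]=0; h=np.argwhere(k)[:,::-1]; print(cv2.minAreaRect(h.astype(np.float32)))
for v in (270,280,300,320,340):
    q=h[h[:,1]==v,0]; print(v,q.min() if len(q) else None,q.max() if len(q) else None)
E
```

```text
20.2 [0.5469 0.1648 0.1971] yaw -5.47 [ 1.  -0.  -1.2] [ 0.012 -0.056 -0.002] [-27.3  38.    9.9 102.6  -9.6  39.7 -17.6] 0.03310141819760712
green 53 [266.7 185.2] deg 166.2 0.0327
red 49 [281.9 187.4] deg 166.4 0.0194
((310.3752136230469, 310.0148010253906), (79.16419982910156, 92.13675689697266), 89.24615478515625)
270 343 350
280 264 355
300 265 355
320 266 354
340 267 353
```

View pics/w8.png

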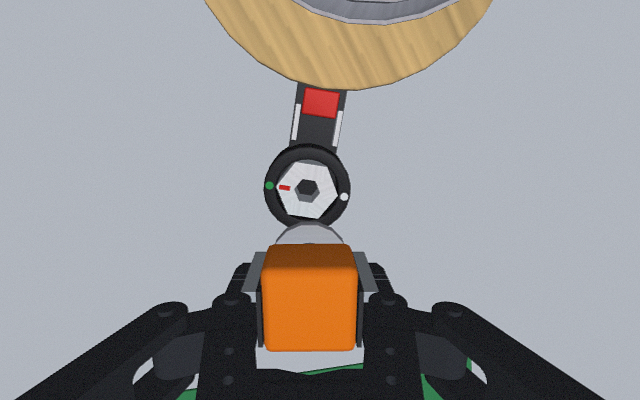

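The view shows the pointer (285,187) in line between the green dot (269,185) and the cam centre (307,188), so it is locked. The key is upright in the grip. Carrying it back above the holder.

Request:
carry_out:
  commands:
    - {"dx":-0.1347,"dy":0.0064,"dz":0,"roll":0,"claw":0}
    - {"dx":-0.1347,"dy":0.0064,"dz":0,"roll":0,"claw":0}
    - {"dx":-0.1347,"dy":0.0064,"dz":0,"roll":0,"claw":0}
    - {"dx":-0.1347,"dy":0.0064,"dz":0,"roll":0,"claw":0}
    - {"dx":-0.1347,"dy":0.0064,"dz":0,"roll":0,"claw":0}
    - {"dx":-0.1347,"dy":0.0064,"dz":0,"roll":0,"claw":0}
    - {"dx":-0.1347,"dy":0.0064,"dz":0,"roll":0,"claw":0}
    - {"dx":-0.1347,"dy":0.0064,"dz":0,"roll":0,"claw":0}

```text
clock: 21.1
tool_pos: [0.5268, -0.1602, 0.1902]
eef_rot: [[0.095, 0.996, -0.003], [0.996, -0.095, 0.001], [0.001, -0.003, -1.0]]
wrist_force: [0.6, -0.3, -0.9]
width: 0.033
grasp_force: 70.0
```

Request:
carry_out:
  commands:
    - {"dx":-0.1347,"dy":0.0064,"dz":0,"roll":0,"claw":0}
    - {"dx":-0.1347,"dy":0.0064,"dz":0,"roll":0,"claw":0}
    - {"dx":-0.1347,"dy":0.0064,"dz":0,"roll":0,"claw":0}
    - {"dx":-0.1347,"dy":0.0064,"dz":0,"roll":0,"claw":0}
    - {"dx":0,"dy":0,"dz":0,"roll":0,"claw":0}
    - {"dx":0,"dy":0,"dz":0,"roll":0,"claw":0}

```text
clock: 21.7
tool_pos: [0.5191, -0.3212, 0.19]
eef_rot: [[0.097, 0.995, -0.003], [0.995, -0.097, 0.002], [0.002, -0.003, -1.0]]
wrist_force: [0.9, 0.4, -1.0]
width: 0.0329
grasp_force: 70.0
```

```bash
python3 st.py; python3 - <<'E'
from h import *
s=sense(); R=np.array(s['eef_rot']); t=np.array(s['tool_pos']); m=camera_model('wrist')
a=save('w9','wrist')
for n in ['stand_top','key_grip']:
    print(n,[(np.round(d['xyz'],4).tolist(),round(d['score'],2)) for d in find_in(n,'wrist')[:3]])
o=regions_of('stand_top','wrist')
for d in o[:2]:
    k=d['pixels']; h=np.argwhere(k)[:,::-1]; print(d['score'],k.sum(),h.min(0),h.max(0))
hsv=cv2.cvtColor(a,cv2.COLOR_RGB2HSV); u0,v0=proj('wrist',[.522,-.319,.041],m).astype(int); print('exp',u0,v0)
gr=(hsv[...,1]<60).astype(np.uint8); roi=np.zeros_like(gr); roi[v0-50:v0+60,u0-50:u0+50]=1
hole=((hsv[...,2]<90)&(roi>0)).astype(np.uint8)
n,l,st,c=cv2.connectedComponentsWithStats(hole); print('dark',[(st[i].tolist(),c[i].round(1).tolist()) for i in range(1,n) if st[i,4]>40])
n,l,st,c=cv2.connectedComponentsWithStats(gr*roi); print('grey',[(st[i].tolist(),c[i].round(1).tolist()) for i in range(1,n) if st[i,4]>100])
ys=slice(v0-40,v0+50,3); print(a[ys,u0-42:u0+44:3].mean(2).astype(int))
E
```

```text
21.7 [ 0.5191 -0.3212  0.19  ] yaw -5.59 [ 0.9  0.4 -1. ] [ 0.022 -0.008  0.058] [25.  41.2  4.3 95.  -4.1 44.1 25.6] 0.032921433902723174
stand_top [([0.5267, -0.3231, 0.0397], 0.56)]
key_grip [([0.2495, -0.3005, 0.0345], 0.85), ([0.7965, -0.2023, 0.0094], 0.78), ([0.5261, -0.3134, 0.2232], 0.59)]
0.96 4162 [281 149] [351 222]
exp 313 188
dark []
grey [([275, 149, 77, 95, 5263], [314.3, 196.1])]
[[111 113 112 112 111 112 109 109 115 112 111 109 112 108 106 101 102 114
  113 111 113 109 112 113 112 111 112 111 115]
 [109 116 111 113 114 112 112 109 116 112 104  91  88  90  92  97  97  98
   95  95 112 113 114 114 111 110 111 108 111]
 [112 112 112 112 112 115 114 112 110  83  89  89  95 141 152 157 162 141
   97  98  96 103 113 112 114 112 114 113 109]
 [112 115 110 114 111 113 112 111  86  86 155 190 188 187 181 184 187 185
  187 188 171  94  96 115 111 113 113 114 114]
 [110 109 113 115 113 114 111  88 109 188 186 187 185 183 184 190 184 185
  185 187 183 188 103  99 116 111 114 114 115]
 [112 112 113 109 113 114  79 159 186 186 184 187 182 184 184 183 185 187
  187 185 186 183 188
[... 2230 characters left out ...]
109 115 112 110 159 178 176 180 181 176 181 180
  184 179 137 109 112 111 112 114 113 114 113]
 [113 113 113 111 112 114 112 115 112 102 111 114 111 115 113 117 106 118
  112 113 115 114 112 111 111 113 118 109 114]
 [115 112 110 109 112 111 107 105 107 190 215 215 215 214 215 214 218 125
  112 105 111 109 114 114 114 112 112 113 111]
 [112 112 108 110 114  99 117 218 212 209 207 212 212 212 211 212 213 210
  218 160 109 113 110 111 111 113 115 114 113]
 [109 112 111 111  96 217 209 212 212 212 213 213 215 213 213 212 214 212
  213 214 216 121 107 113 110 109 110 111 109]
 [111 112 108  94 206 215 214 216 213 213 214 216 215 215 215 215 217 217
  214 215 216 220 119 109 109 110 114 114 112]]
```

```bash
python3 - <<'E'
from h import *
s=sense(); R=np.array(s['eef_rot']); t=np.array(s['tool_pos'])
for uv in [(316,187.8),(316,189.5)]:
    w=ray('wrist',*uv,.0405); d=R.T@(w-t); print(w.round(4),d.round(4),((d-[.0009,.0002,0])/.3).round(4))
E
```

```text
[ 0.5267 -0.3164  0.0405] [0.0023 0.0056 0.1505] [0.0048 0.0179 0.5018]
[ 0.5265 -0.3179  0.0405] [0.0008 0.0056 0.1505] [-2.000e-04  1.800e-02  5.018e-01]
```

```bash
python3 st.py; python3 - <<'E'
from h import *
m=camera_model('wrist'); s=sense(); R=np.array(s['eef_rot']); t=np.array(s['tool_pos']); a=read_camera('wrist').astype(int)
g=a.mean(2); sat=a.max(2)-a.min(2)
k=((g>135)&(g<205)&(sat<40)).astype(np.uint8); k[:130]=0;k[230:]=0;k[:,:270]=0;k[:,365:]=0
n,l,st,c=cv2.connectedComponentsWithStats(k); i=1+np.argmax(st[1:,4]); h=cv2.convexHull(np.argwhere(l==i)[:,::-1].astype(np.int32))
W=np.array([ray('wrist',*p[0],.0405,m)[:2]*1000 for p in h],np.float32)
print(st[i],cv2.fitEllipse(W),cv2.minEnclosingCircle(W)); w=np.array([*cv2.minEnclosingCircle(W)[0],40.5])/1000
d=R.T@(w-t); print(t.round(4),d.round(4)); print(sense()['tool_pos'])
E
```

```text
21.9 [ 0.521  -0.3185  0.191 ] yaw -5.28 [-0.   0.2 -1.4] [-0.031  0.013  0.034] [24.8 41.1  4.2 95.  -4.1 44.1 25.6] 0.03334224319849766
[ 279  158   71   66 3371] ((524.2777099609375, -320.1673583984375), (60.66884231567383, 61.43678665161133), 93.92943572998047) ((524.3924560546875, -320.35858154296875), 30.847719192504883)
[ 0.521  -0.3185  0.191 ] [-0.0018  0.0037  0.1505]
[ 0.52110514 -0.31882685  0.19127739]
```

Request:
carry_out:
  commands:
    - {"dx":-0.009,"dy":0.011,"dz":0.12,"roll":0,"claw":0}
    - {"dx":0,"dy":0,"dz":0.12,"roll":0,"claw":0}
    - {"dx":0,"dy":0,"dz":0.09,"roll":0,"claw":0}
    - {"dx":0,"dy":0,"dz":0,"roll":0,"claw":0}
    - {"dx":0,"dy":0,"dz":0,"roll":0,"claw":0}

```text
clock: 22.45
tool_pos: [0.5242, -0.3232, 0.093]
eef_rot: [[0.094, 0.996, -0.0], [0.996, -0.094, 0.0], [0.0, -0.0, -1.0]]
wrist_force: [-1.0, 0.1, -0.5]
width: 0.0335
grasp_force: 69.9
```

Request:
carry_out:
  commands:
    - {"dx":0,"dy":0,"dz":0.01,"roll":0,"claw":0}
    - {"dx":0,"dy":0,"dz":0.01,"roll":0,"claw":0}
    - {"dx":0,"dy":0,"dz":0.01,"roll":0,"claw":0}
    - {"dx":0,"dy":0,"dz":0.01,"roll":0,"claw":0}
    - {"dx":0,"dy":0,"dz":0,"roll":0,"claw":0}

```text
clock: 22.95
tool_pos: [0.5236, -0.3237, 0.0804]
eef_rot: [[0.095, 0.996, -0.0], [0.996, -0.095, 0.0], [0.0, -0.0, -1.0]]
wrist_force: [-0.1, 0.9, -0.9]
width: 0.0333
grasp_force: 69.9
```

Request:
carry_out:
  commands:
    - {"dx":0.007,"dy":0.001,"dz":0,"roll":0,"claw":0}
    - {"dx":0,"dy":0,"dz":0.01,"roll":0,"claw":0}
    - {"dx":0,"dy":0,"dz":0.01,"roll":0,"claw":0}
    - {"dx":0,"dy":0,"dz":0.01,"roll":0,"claw":0}
    - {"dx":0,"dy":0,"dz":0,"roll":0,"claw":0}

```text
clock: 23.45
tool_pos: [0.5239, -0.3215, 0.071]
eef_rot: [[0.095, 0.995, -0.001], [0.996, -0.095, 0.001], [0.0, -0.001, -1.0]]
wrist_force: [-0.3, -0.2, -1.3]
width: 0.0332
grasp_force: 69.9
```

Request:
carry_out:
  commands:
    - {"dx":0,"dy":0,"dz":0.01,"roll":0,"claw":0}
    - {"dx":0,"dy":0,"dz":0.01,"roll":0,"claw":0}
    - {"dx":0,"dy":0,"dz":0,"roll":0,"claw":0}

```text
clock: 23.75
tool_pos: [0.524, -0.3215, 0.0652]
eef_rot: [[0.095, 0.996, -0.001], [0.996, -0.095, 0.001], [0.0, -0.001, -1.0]]
wrist_force: [0.2, 0.3, -1.6]
width: 0.0335
grasp_force: 69.9
```

Request:
carry_out:
  commands:
    - {"dx":0,"dy":0,"dz":0.01,"roll":0,"claw":0}
    - {"dx":0,"dy":0,"dz":0.007,"roll":0,"claw":0}
    - {"dx":0,"dy":0,"dz":0,"roll":0,"claw":0}

```text
clock: 24.05
tool_pos: [0.524, -0.3216, 0.0602]
eef_rot: [[0.095, 0.995, -0.001], [0.995, -0.095, 0.0], [0.0, -0.001, -1.0]]
wrist_force: [-0.1, -0.5, -0.7]
width: 0.0332
grasp_force: 69.9
```

Request:
carry_out:
  commands:
    - {"dx":0,"dy":0,"dz":0.006,"roll":0,"claw":0}
    - {"dx":0,"dy":0,"dz":0,"roll":0,"claw":0}

```text
clock: 24.25
tool_pos: [0.5242, -0.3217, 0.0586]
eef_rot: [[0.095, 0.996, -0.0], [0.996, -0.095, 0.0], [0.0, -0.0, -1.0]]
wrist_force: [0.6, 0.3, -0.4]
width: 0.033
grasp_force: 69.9
```

Request:
carry_out:
  commands:
    - {"dx":0,"dy":0,"dz":0.005,"roll":0,"claw":0}
    - {"dx":0,"dy":0,"dz":0,"roll":0,"claw":0}

```text
clock: 24.45
tool_pos: [0.5244, -0.3218, 0.0578]
eef_rot: [[0.095, 0.996, 0.0], [0.996, -0.095, -0.0], [-0.0, 0.0, -1.0]]
wrist_force: [-0.7, 0.3, 3.6]
width: 0.0332
grasp_force: 70.3
```

The collar rests on the rim at the predicted height. Release, lift and check.

Request:
carry_out:
  commands:
    - {"dx":0,"dy":0,"dz":0.002,"roll":0,"claw":0}
    - {"dx":0,"dy":0,"dz":0,"roll":0,"claw":1}
    - {"dx":0,"dy":0,"dz":0,"roll":0,"claw":1}
    - {"dx":0,"dy":0,"dz":0,"roll":0,"claw":1}
    - {"dx":0,"dy":0,"dz":0,"roll":0,"claw":1}
    - {"dx":0,"dy":0,"dz":0,"roll":0,"claw":1}

```text
clock: 25.05
tool_pos: [0.5243, -0.3217, 0.0565]
eef_rot: [[0.095, 0.996, -0.0], [0.996, -0.095, 0.0], [0.0, -0.0, -1.0]]
wrist_force: [-1.1, 0.2, 0.1]
width: 0.0854
grasp_force: 0.0
```

Request:
carry_out:
  commands:
    - {"dx":0,"dy":0,"dz":-0.08,"roll":0,"claw":1}
    - {"dx":0,"dy":0,"dz":-0.12,"roll":0,"claw":1}
    - {"dx":0,"dy":0,"dz":-0.14,"roll":0,"claw":1}
    - {"dx":0,"dy":0,"dz":-0.14,"roll":0,"claw":1}
    - {"dx":0,"dy":0,"dz":0,"roll":0,"claw":1}
    - {"dx":0,"dy":0,"dz":0,"roll":0,"claw":1}

```text
clock: 25.65
tool_pos: [0.5247, -0.3219, 0.2016]
eef_rot: [[0.095, 0.996, 0.002], [0.996, -0.095, -0.001], [-0.001, 0.002, -1.0]]
wrist_force: [-0.8, -0.5, -0.4]
width: 0.0852
grasp_force: 0.0
```

```bash
python3 st.py; python3 - <<'E'
from h import *
m=camera_model('wrist'); a=read_camera('wrist').astype(int); r,g,b=a[...,0],a[...,1],a[...,2]
k=(r>200)&(g>100)&(b<115)&(r-b>100); n,l,st,c=cv2.connectedComponentsWithStats(k.astype(np.uint8))
for i in range(1,n):
    if st[i,4]>200: print(st[i],ray('wrist',*c[i],.090,m).round(4),cv2.minAreaRect(np.argwhere(l==i)[:,::-1].astype(np.float32)))
for cam in ('wrist','top','scene'):
    if cam!='wrist': read_camera(cam)
    for nme in ('key_grip','stand_top','canister_mid','cup_mid','dish_mid','bowls'):
        print(cam,nme,[(np.round(d['xyz'],3).tolist(),round(d['score'],2)) for d in find_in(nme,cam)[:3]])
E
```

```text
25.65 [ 0.5247 -0.3219  0.2016] yaw -5.43 [-0.8 -0.5 -0.4] [ 0.026  0.041 -0.033] [24.7 40.6  4.5 93.8 -4.1 45.6 25.6] 0.0852249874994236
[ 287  180   44   43 1858] [ 0.5244 -0.3208  0.09  ] ((308.5, 201.0), (42.0, 43.0), 90.0)
wrist key_grip [([0.252, -0.301, 0.038], 0.85), ([0.796, -0.203, 0.028], 0.82), ([0.527, -0.32, 0.091], 0.65)]
wrist stand_top []
wrist canister_mid [([0.455, -0.192, 0.102], 0.96)]
wrist cup_mid [([0.63, -0.196, 0.049], 0.94)]
wrist dish_mid [([0.666, -0.334, 0.018], 0.8)]
wrist bowls [([0.663, -0.332, 0.018], 0.31)]
top key_grip [([0.798, -0.191, 0.075], 0.7), ([0.523, -0.323, 0.095], 0.67)]
top stand_top [([0.517, -0.305, 0.046], 0.74)]
top canister_mid [([0.441, -0.156, 0.107], 0.62)]
top cup_mid [([0.619, -0.134, 0.024], 0.93), ([0.545, 0.167, 0.044], 0.43)]
top dish_mid [([0.666, -0.333, 0.016], 0.74)]
top bowls [([0.592, 0.364, 0.063], 0.71)]
scene key_grip [([0.802, -0.202, 0.069], 0.86), ([0.526, -0.326, 0.087], 0.76), ([0.248, -0.313, 0.085], 0.59)]
scene stand_top [([0.542, -0.336, 0.034], 0.6)]
scene canister_mid [([0.466, -0.188, 0.046], 0.56)]
scene cup_mid [([0.604, -0.124, 0.041], 0.58)]
scene dish_mid [([0.658, -0.323, 0.018], 0.72), ([0.464, -0.188, 0.046], 0.19)]
scene bowls [([0.61, 0.344, 0.07], 0.9)]
```

The key stands upright over the holder centre, the bystanders haven't moved and the cam is locked. Handing in.

```bash
python3 -c "
from rig import job; print(job.job_done())"
```

```text
the job is handed in; nothing more can be done
None
```

I handed the job in at about 26 s: the cam is against its stop with the red pointer on the green dot, turned with one fresh grip about half-way, and the key is back upright, fully down in its holder. At the stop the key jammed, so my first pull-out turned the cam back about 8°; I turned it up to the stop again, regripped, and pulled straight out with about 24 N.

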